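# Roll the rolling pin onto the parking strip of the pastry board

### The job

Roll the wooden rolling pin away from the robot, over the pastry board, by laying the fingertips on top of its barrel and pushing, until it comes to rest on the stainless strip inlaid in the board, centred over the strip and lying along it. The pin must really roll and stay on the board: do not slide, pinch or lift it, and push it only on its upper half. Leave the turntable's jar, the terracotta dish and the spatula alone, and let go of the pin once it lies still.

Things in the scene. Friction and masses are not known exactly. Their poses are not given: they have to be found in the camera images.
- board: Light wooden pastry board fixed to the counter, 320 mm (its x) by 300 mm (its y), 18 mm thick. Origin: centre of its underside, on the counter; z up. Its +x points roughly away from the robot (turned up to 0.35 rad either way) and is the way the pin must roll.
- strip (a point): Centre of the brushed stainless strip inlaid flush in the board's top: 50 mm wide along the board's x and as long as the board is wide (along the board's y). It lies 65 mm from the board's centre towards the board's +x, on the top face (18 mm above the counter). Axes as the board's.
- pin: Wooden rolling pin on the board, on the robot's side of the strip: barrel 50 mm thick, 200 mm long; handles 26 mm thick, to 170 mm from the middle. Origin: middle of the barrel on the axis, 25 mm above the board's top; y along the axis, x and z turn as it rolls. 0.27 to 0.53 kg. Starts 70 to 130 mm short of the strip's centre, within 0.06 rad of parallel. At low speed it stops within a few mm.
- dot (a point): Small dark dot (14 mm) on the barrel's surface, 25 mm from the axis, 80 mm from the middle towards the pin's +y. On top at the start, it turns with the pin and may end anywhere. A flat fingertip pressed lightly (about 4 N) on top of the barrel and moved forward by 2 d rolls the pin by d without skidding.
- jar: Bystander: glass jar with a metal clamp lid, 84 mm in diameter, 117 mm high, standing on a fixed turntable (220 mm in diameter, 26 mm high) beside the board, left or right. Origin: centre of its foot.
- dish: Bystander: round terracotta dish, 150 mm in diameter, 50 mm high, on the counter on the other side of the board. Origin: centre of its foot.
- spatula: Bystander: red silicone spatula with wooden handle, 270 mm long, lying crosswise on the counter beyond the board. Origin under its middle.

How it is judged:
By the outcome, as a careful person would: the job done as asked, in the order asked, and still so for the second after the job is handed in, with the robot touching nothing.
It also fails if it takes over 64 s, if anything falls off the work surface, if the arm or the gripper's body presses on something with over 40 N, if the wrist force passes 120 N, or if a joint passes its speed limit or range.

### The arm

A 7-joint arm with a two-finger parallel gripper is mounted at the origin on the work surface. World frame = base frame: x ahead of the robot, y to its left, z up, the work surface at z = 0. Lengths are in m, angles in rad, forces in N, time in s.
With the tool pointing down it reaches from about 0.4 to 0.875 m from the base axis. Payload 4.4 kg.
Tool frame: the origin (TCP) lies between the finger pads, 19 mm behind the fingertips; this is the grasp point; z points along the fingers, y is the line along which they close (so a half turn about z gives the same grasp; the last joint's range is limited). The gripper opens to 85 mm and grips with 20 to 120 N. Pads are 22 mm wide; open, the fingers measure 114 mm over their backs; the gripper's body (76 mm by 85 mm) begins 54 mm behind the grasp point. The pads swing forward as they close: fully open they stand 13 mm farther back than shut.
Start: joints at [-1.311, 0.628, 0.038, 1.517, -0.027, 0.996, -0.02], TCP at [0.208, 0.616, 0.25] pointing down, gripper open.
Joint ranges: [-3.06, 3.06], [-0.37, 2.12], [-1.25, 1.32], [0.18, 2.47], [-1.1, 4.24], [0.23, 1.98], [-2.94, 2.94]. Speed limits (rad/s): [2.57, 2.57, 3.14, 3.14, 3.14, 3.14, 3.14].

### API

Orientations are given as a unit quaternion [x, y, z, w].
In Python, from bench import robot, claw, planner, cams, job, nets gives the robot as it stands. Calls block until the motion is done:
- robot.move_ptp(position, orientation): joint-space move of the TCP to a pose.
- robot.move_straight(position, ori=None, speed=0.15): straight line of the TCP; ori=None keeps the orientation; speed is the mean speed in m/s.
- robot.movej(angles): joint-space move.
- claw.open_gripper() and claw.close(force=None): open the fingers fully, or close them until they stop; force is the grip in N (None keeps the last).
- robot.hold(seconds).
- planner.ik(position, orientation): joint angles nearest the present ones, or None.
- cams.get_image(name): name is "side" or "top"; returns (picture, depth): 480x640x3 uint8, blue, green, red; 480x640 float32, m along the optical axis (not along the pixel's ray), 0 where there is no reading.
- cams.camera_params(name): a dict with "vertical_fov" (degrees; the focal length in pixels is half the picture's height over the tangent of half this angle, whatever the lens; pixels are square), "cx", "cy" (the principal point, pixels), "origin" and "attitude" of the camera in the world. Camera axes: x right, y down, z forward; pixel columns grow to the right and rows downward; lengths in m; the calibration is good to about 2 mm. A picture is of the moment at which its call begins. camera_params takes no time and is no camera call.
A pose or a line that the arm cannot do raises robot.MotionError and nothing moves.
- job.sign_off(): hands the job in; it is judged then, once.
Trained networks look in the newest picture that a camera, given by its name, has taken for a name from the list of things; names that differ only in an ending like _2 or _b are one class to them, and where a whole thing is asked for, a point or a joint stands for the part that bears it (a point fixed in the world has none). Each returns a list of dicts, best first, with "confidence" (0 to 1); they miss things now and then, are a little off and sometimes report something else, mostly with a low value. They report only what shows in the picture. A call takes as long as a camera call.
- nets.recognise(camera, label): "extent" ([left, top, width, height] as shares, 0 to 1, of the picture: columns of its width, rows of its height, round what is visible of it).
Readings, each from a call of its own:
- robot.read_t(): time.
- robot.read_qpos(): joint angles.
- robot.read_dq(): joint speeds.
- robot.read_effort(): joint torques, N m.
- robot.read_eef_pos(): TCP position.
- robot.read_tool_rot(): TCP orientation.
- robot.read_ft_force(): force on the tool from outside, world axes, zero at the start.
- robot.read_ft_torque(): the same for the moment, N m.
- robot.read_finger_gap(): opening from 0.0 (shut) to 1.0 (fully open).
- robot.read_grasp_force(): force on a finger pad.
Only numpy, scipy, OpenCV 4.12 (cv2) and the standard library are available. Lean on these libraries where they do the work, as an engineer would, in place of code of your own. Each camera call takes 0.05 s, during which the arm holds its last target. There are 200 camera calls.

## Working session

There is one attempt and no reset: what is moved stays moved. The work goes in short steps, each a Python script; the robot and the scene stay as the last script left them, time stands still between calls to the robot, and variables do not carry over. Pictures are saved under pics/ and viewed, at most 10 in all, crops included, and the job is handed in when it is done.

```bash
ls; mkdir -p pics; cat > h.py <<'E'
import numpy as np, cv2
from bench import robot, claw, planner, cams, job, nets
from scipy.spatial.transform import Rotation as R
def K(n):
    p=cams.camera_params(n); f=240/np.tan(np.radians(p["vertical_fov"])/2); return p,f
def att(p):
    a=np.array(p["attitude"],float)
    return a if a.shape==(3,3) else R.from_quat(a).as_matrix()
def cloud(n,d):
    p,f=K(n); v,u=np.mgrid[0:480,0:640]
    c=np.stack([(u-p["cx"])/f*d,(v-p["cy"])/f*d,d],-1)
    return c@att(p).T+np.array(p["origin"])
E
python3 - <<'E'
from h import *
for n in("top","side"):
    im,d=cams.get_image(n); print(cams.camera_params(n))
    cv2.imwrite(f"pics/{n}0.png",im); np.save(f"{n}0.npy",d)
    for l in("board","strip","pin","dot","jar","dish","spatula"):
        r=nets.recognise(n,l)[:2]
        for x in r: print(n,l,round(x["confidence"],2),(np.array(x["extent"])*[640,480,640,480]).round(0))
print(robot.read_eef_pos(),robot.read_tool_rot(),robot.read_t())
E
```

```text
pics
{'vertical_fov': 48.604153261472455, 'cx': 321.8883396292647, 'cy': 235.44933260137088, 'origin': array([ 0.42889124, -0.02334771,  1.42867592]), 'attitude': array([-0.70414007,  0.70613492, -0.04385228,  0.06030926])}
top board 0.74 [261. 201. 145. 147.]
top strip 0.94 [259. 199. 143. 149.]
top pin 0.65 [268. 253. 120.  53.]
top dot 0.81 [266. 259. 125.  44.]
top dish 0.74 [264. 165.  97.  25.]
top dish 0.57 [468. 241.  62.  60.]
top spatula 0.93 [268. 166.  93.  26.]
{'vertical_fov': 42.58257951081451, 'cx': 312.03955651937986, 'cy': 236.56807728495576, 'origin': array([-0.17732595, -0.80914686,  0.94358495]), 'attitude': array([ 0.82801635, -0.34260278,  0.17165759, -0.40932375])}
side strip 0.58 [191. 222. 183. 123.]
side pin 0.93 [213. 244. 134.  55.]
side dot 0.64 [211. 244. 133.  49.]
side jar 0.84 [145. 153.  42.  55.]
side dish 0.87 [405. 341.  82.  64.]
side spatula 0.72 [303. 200.  89.  47.]
[0.20801963 0.615836   0.25002438] [ 1.62194502e-01  9.86758807e-01  1.71665484e-05 -1.56715630e-05] 0.8
```

View pics/top0.png

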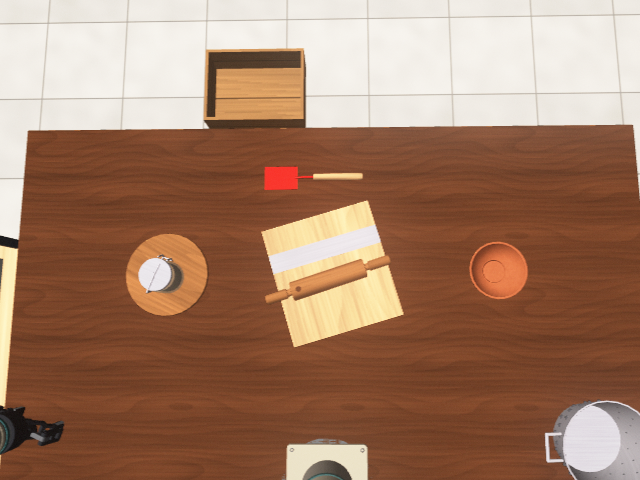

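View pics/side0.png

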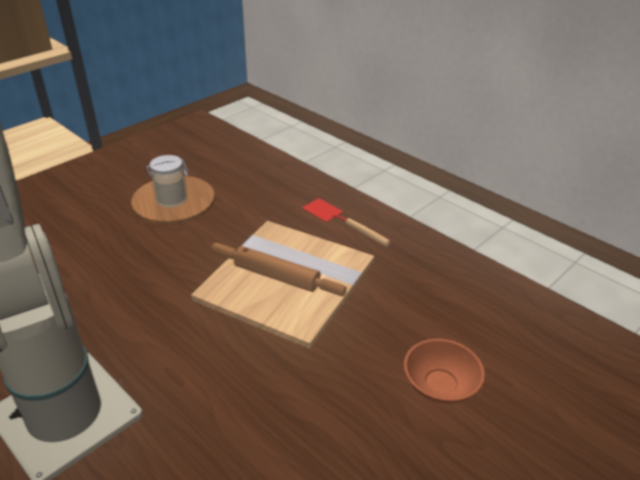

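The top view shows the board with corners near (262,232), (368,201), (403,314) and (295,347). The strip runs from (270,264) to (378,232), the pin from (266,299) to (390,260), and the dot sits at (298,289). The jar is on the left at (156,274) and the dish on the right at (498,270). The side view agrees. Next I measure board and pin metrically.

```bash
cat >> h.py <<'E'
def plane(n,px,z):
    p,f=K(n); px=np.asarray(px,float).reshape(-1,2)
    r=np.c_[(px[:,0]-p["cx"])/f,(px[:,1]-p["cy"])/f,np.ones(len(px))]@att(p).T
    o=np.array(p["origin"]); return (o+r*((z-o[2])/r[:,2])[:,None])[:,:2]
def biggest(m):
    k,l,s,_=cv2.connectedComponentsWithStats(m.astype(np.uint8)); return l==1+s[1:,4].argmax()
def px(m): v,u=np.nonzero(m); return np.c_[u,v]
def line(P):   # centroid, direction (pointing +y)
    c=P.mean(0); w=np.linalg.svd(P-c,full_matrices=False)[2][0]; return c,w*np.sign(w[1])
def masks(im):
    hsv=cv2.cvtColor(im,cv2.COLOR_BGR2HSV).astype(int); h,s,v=[hsv[...,i] for i in range(3)]
    roi=np.zeros(h.shape,bool); roi[195:352,255:410]=1
    return roi,h,s,v
E
python3 - <<'E'
from h import *
im=cv2.imread("pics/top0.png"); d=np.load("top0.npy"); roi,h,s,v=masks(im)
for n,p in dict(board=(320,320),strip=(320,248),barrel=(330,279),handle=(278,296),counter=(420,300)).items(): print(n,h[p[1],p[0]],s[p[1],p[0]],v[p[1],p[0]],cloud("top",d)[p[1],p[0]].round(4))
b=biggest(roi&(v>125)); b=cv2.morphologyEx(b.astype(np.uint8),cv2.MORPH_CLOSE,np.ones((3,3)))
bp=plane("top",px(b),.018); r=cv2.minAreaRect((bp*1000).astype(np.float32)); print("board",r)
st=biggest(roi&(s<50)&(v>120)); sp=plane("top",px(st),.018); r=cv2.minAreaRect((sp*1000).astype(np.float32)); print("strip",r,sp.mean(0),line(sp))
C=cloud("top",d); pm=biggest(roi&(C[...,2]>.03)); print(pm.sum(),"crest",np.percentile(C[pm][:,2],[5,50,95,99]))
pp=plane("top",px(pm),.043); c,w=line(pp); print("pin",c,np.arctan2(-w[0],w[1]),"len",np.ptp((pp-c)@w))
r=cv2.minAreaRect((pp*1000).astype(np.float32)); print(r)
print("dot",plane("top",[[298,289]],.068))
cv2.imwrite("pics/m0.png",np.dstack([b*255,st*255,pm*255]))
E
```

```text
board 21 97 250 [0.4144 0.0146 0.0201]
strip 160 7 235 [0.6045 0.0145 0.0183]
barrel 14 149 224 [ 0.5185 -0.0123  0.067 ]
handle 14 158 212 [0.4759 0.1218 0.0557]
counter 10 162 129 [ 0.4665 -0.251  -0.0012]
board ((541.36181640625, -16.519699096679688), (415.7275390625, 415.94525146484375), 89.6322021484375)
strip ((602.7562866210938, 3.3175201416015625), (51.127132415771484, 299.1408386230469), 16.47992706298828) [0.60236995 0.00338133] (array([0.60236995, 0.00338133]), array([-0.28379573,  0.95888476]))
1994 crest [0.04822134 0.06145652 0.07080883 0.0730046 ]
pin [ 0.51923221 -0.00463294] 0.320066757309702 len 0.3409016545161124
((519.4644775390625, -5.0534210205078125), (49.4322509765625, 340.90045166015625), 18.28703498840332)
dot [[0.49310501 0.06946656]][ WARN:0@1.001] global loadsave.cpp:1063 imwrite_ Unsupported depth image for selected encoder is fallbacked to CV_8U.
```

Measured values all fit the given sizes:

- **Strip:** (0.6026, 0.0033), yaw 0.288.
- **Pin:** (0.519, -0.005), yaw 0.320, so 82 mm short. The dot, crest height and lengths agree.

The pads are only 22 mm wide, so I'll roll in several short strokes. First, the approach and a force-guided touch.

```bash
cat >> h.py <<'E'
S=np.array([.6026,.0033]); YB=.2877; EX=np.array([np.cos(YB),np.sin(YB)]); EY=np.array([-EX[1],EX[0]])
def quat(yaw,flip):
    a=yaw+(np.pi if flip else 0); return R.from_matrix(np.array([[-np.cos(a),-np.sin(a),0],[-np.sin(a),np.cos(a),0],[0,0,-1]]).T).as_quat()
def seepin(x0=None):
    im,d=cams.get_image("top"); return findpin(im,d)
def findpin(im,d):
    roi,h,s,v=masks(im); C=cloud("top",d)
    pm=biggest(roi&(C[...,2]>.03)&(C[...,2]<.08)&(abs(h-14)<5)&(s>110))
    pp=plane("top",px(pm),.043); c,w=line(pp)
    return c,np.arctan2(-w[0],w[1]),np.ptp((pp-c)@w),im
def fz(): return robot.read_ft_force()[2]
def touch(q,z0,target=4,zmin=.066):
    """creep down from z0 until the upward force passes target; returns z"""
    x,y=robot.read_eef_pos()[:2]; b=fz(); z=z0
    while z>zmin:
        f=fz()-b
        if f>target*.6: break
        z-=.001 if f<.5 else .0003
        robot.move_straight([x,y,z],speed=.03)
    return z,b,fz()-b
E
python3 - <<'E'
from h import *
c=np.array([.5194,-.0048]); yaw=.32; q0=robot.read_qpos(); best=[]
for fl in(0,1):
    q=quat(yaw,fl); j=planner.ik([*c,.3],q)
    if j is not None: best.append((abs(np.array(j)-q0).max(),fl))
print(best); fl=min(best)[1]; open("flip","w").write(str(fl)); q=quat(yaw,fl)
u=np.array([np.cos(yaw),np.sin(yaw)]); p=c-.008*u
robot.move_ptp([*p,.30],q); print(robot.read_t())
robot.move_straight([*p,.10],speed=.15); print(robot.read_t(),robot.read_ft_force())
z,b,f=touch(q,.095); print(z,b,f,robot.read_t(),robot.read_eef_pos(),robot.read_finger_gap())
im,_=cams.get_image("side"); cv2.imwrite("pics/s1.png",cv2.resize(im[180:360,150:420],None,fx=2.5,fy=2.5))
E
```

```text
[(np.float64(1.9310589294722977), 0), (np.float64(0.8407645440131888), 1)]
3.2667
4.75 [ 1.39520301 -0.84516102  0.87070314]
0.07299999999999998 0.8707031404432012 4.39861258114453 10.35 [ 0.51280393 -0.00733261  0.07345518] 0.9981507796213529
```

View pics/s1.png

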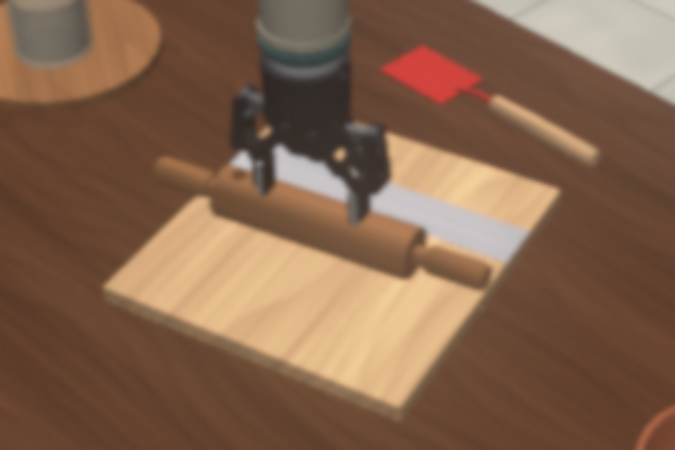

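Both fingertips rest on the barrel (around (262,190) and (358,215) in the crop), at the expected height and with 4.4 N. Now the first stroke.

```bash
cat >> h.py <<'E'
def stroke(D,yaw,yaw1,z,b,n=3,target=4.5,speed=.03):
    fl=int(open("flip").read()); p=robot.read_eef_pos()[:2]; log=[]
    for k in range(1,n+1):
        a=yaw+(yaw1-yaw)*k/n; u=np.array([np.cos(a),np.sin(a)]); p=p+u*D/n
        robot.move_straight([*p,z],quat(a,fl),speed=speed)
        f=robot.read_ft_force(); log.append(np.r_[f[:2],f[2]-b].round(1).tolist())
        z-=np.clip((target-(f[2]-b))*.0001,-.0004,.0004)
    robot.hold(.2)
    return log
def lift():
    p=robot.read_eef_pos(); robot.move_straight([p[0],p[1],p[2]+.012],speed=.06)
def report():
    c,y,L,im=seepin(); e=c-S
    print("t",robot.read_t(),"x",e@EX,"y",e@EY,"yaw",y-YB,"len",L,"tcp",((robot.read_eef_pos()[:2]-S)@EX).round(4)); return im
E
python3 - <<'E'
from h import *
print(report()is None)
print(stroke(.030,.32,.31,.073,.87)); report(); lift(); robot.hold(.3); im=report()
cv2.imwrite("pics/t2.png",cv2.resize(im[190:355,235:415],None,fx=3,fy=3))
E
```

```text
t 10.45 x -0.08005694912231419 y -0.09920673438296011 yaw 0.128616404215588 len 0.12353469109968766 tcp -0.0892
False
[[0.1, 1.5, 6.3], [-0.6, 0.8, 5.7], [0.0, 1.4, 5.2]]
t 12.1667 x -0.06884898211461911 y -0.08113367183389167 yaw 0.1795511395967952 len 0.1603740317243998 tcp -0.0591
t 12.8667 x -0.0691234381651758 y -0.08084352030011822 yaw 0.17716035761046595 len 0.1626876902744322 tcp -0.0592
```

View pics/t2.png

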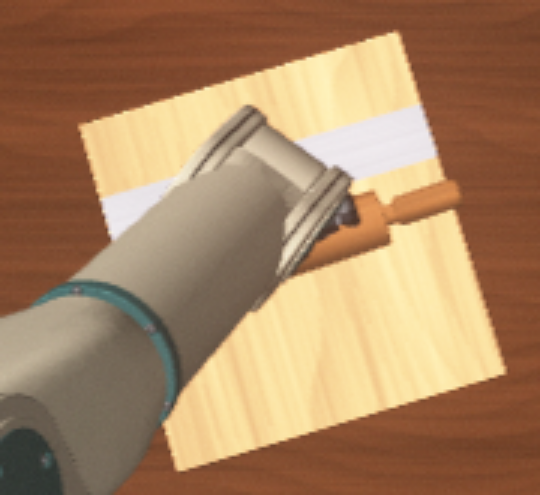

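The arm hides much of the pin from the top camera (only the right end near (430,200) shows), so I'll fit the pin as a cylinder to the side camera's depth. I can check that against the first measurement.

```bash
cat >> h.py <<'E'
from scipy.optimize import least_squares
def sidefit(im,d):
    """pin offset along board x from the strip, yaw relative to the board"""
    hsv=cv2.cvtColor(im,cv2.COLOR_BGR2HSV).astype(int); C=cloud("side",d)
    P=C-np.r_[S,0]; X=P[...,:2]@EX; Y=P[...,:2]@EY; Z=P[...,2]
    m=(abs(X)<.16)&(abs(Y)<.2)&(Z>.035)&(Z<.073)&(hsv[...,1]>100)&(hsv[...,0]<20)&(d>0)
    m=cv2.erode(m.astype(np.uint8),np.ones((3,3)))>0
    x,y,z=X[m],Y[m],Z[m]
    def res(p):
        r=np.hypot(x-p[0]+p[1]*(y-.016),z-.043-p[2]); return r-np.where(abs(y-.016)<.1,.025,.013)
    k=abs(abs(y-.016)-.1)>.008; x,y,z=x[k],y[k],z[k]
    s=least_squares(res,[np.median(x),0,0],loss="soft_l1",f_scale=.002)
    return s.x.round(4),len(x),np.abs(s.fun).mean().round(4),(y.min().round(3),y.max().round(3))
def report():
    im,d=cams.get_image("side"); print("t",robot.read_t(),sidefit(im,d),"tcp",((robot.read_eef_pos()[:2]-S)@EX).round(4)); return im
E
python3 - <<'E'
from h import *
im=cv2.imread("pics/side0.png"); print(sidefit(im,np.load("side0.npy")))
im=report(); cv2.imwrite("pics/s2.png",cv2.resize(im[180:360,150:420],None,fx=2.5,fy=2.5))
E
```

```text
(array([-0.0799,  0.0342,  0.001 ]), 1591, np.float64(0.0019), (np.float64(-0.154), np.float64(0.181)))
t 12.9167 (array([-0.065 ,  0.0308,  0.001 ]), 1588, np.float64(0.0019), (np.float64(-0.155), np.float64(0.181))) tcp -0.0592
```

View pics/s2.png

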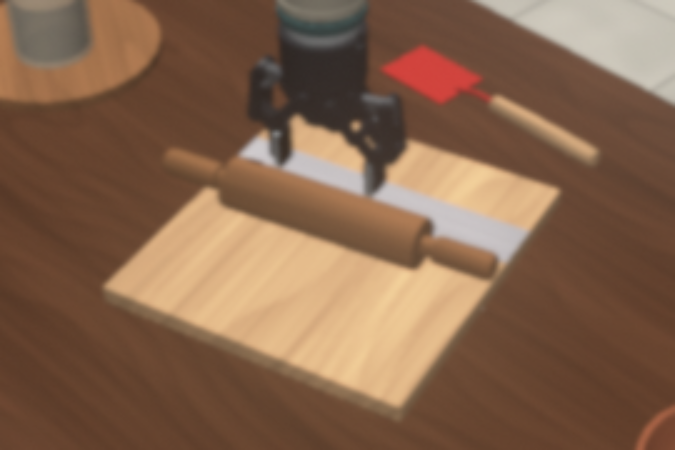

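The side fit reproduces the first measurement within 2 mm. The pin rolled 15 mm for 30 mm of fingertip travel, so there was no skid. I'll run the remaining strokes in a loop, turning the wrist slightly to square the pin.

```bash
cat >> h.py <<'E'
BIAS=-.0023
def cycle(d,x,yawrel,turn,b=.87,back=.0085,zc=.0728):
    """one pat-and-roll stroke: pin at x (board frame, from the strip), roll by d"""
    fl=int(open("flip").read()); yaw=YB+yawrel; tw=turn/2
    p=S+EX*(x-back)+EY*.016; q=quat(yaw+tw,fl)
    robot.move_straight([*p,robot.read_eef_pos()[2]],q,speed=.08)
    robot.move_straight([*p,.0745],speed=.06)
    z,b2,f=touch(q,.0745,5); r=stroke(2*d,yaw+tw,yaw-tw,z,b,target=5.5); lift(); print(z,b2,f,r)
E
python3 - <<'E'
from h import *
for k in range(2):
    im,d=cams.get_image("side"); x,yw,_=sidefit(im,d)[0]
    cycle(.017,x+BIAS,yw,.04); report()
E
```

```text
0.0732 -0.05593295718883577 4.741757804123172 [[0.2, 0.6, 4.9], [-1.0, 1.1, 5.6], [-0.5, 0.6, 4.5]]
t 16.35 (array([-0.0493,  0.0334,  0.001 ]), 1551, np.float64(0.002), (np.float64(-0.151), np.float64(0.182))) tcp -0.0416
0.0732 0.1160018560417884 3.3381915548425916 [[-0.1, 0.2, 5.5], [-0.6, 0.5, 4.5], [0.4, 1.3, 4.7]]
t 19.8083 (array([-0.0332,  0.0286,  0.0009]), 1584, np.float64(0.002), (np.float64(-0.149), np.float64(0.182))) tcp -0.0254
```

```bash
sed -i 's/zc=.0728/off=0,F=5.5/; s/EY\*.016; q=/EY*(.016+off); q=/; s/touch(q,.0745,5)/touch(q,.0745,F)/; s/target=5.5); lift/target=F); lift/; s/p=S+EX\*(x-back)/p=S+EX*(x-back-yawrel*off)/' h.py
python3 - <<'E'
from h import *
im,d=cams.get_image("side"); x,yw,_=sidefit(im,d)[0]
cycle(.016,x+BIAS,yw,.10,off=.04,F=10); report()
E
```

```text
0.0729 -0.2765596451918267 7.102158917210943 [[-1.1, 1.1, 7.2], [-0.1, 1.7, 8.1], [0.4, 2.6, 8.1]]
t 23.7917 (array([-0.0189,  0.0315,  0.0008]), 1592, np.float64(0.0019), (np.float64(-0.151), np.float64(0.181))) tcp -0.0122
```

Yaw stays at about 0.03 rad (3 mm at the barrel ends). Forcing it further would mean skidding, so I accept it. Next is one stroke, then a clear look from above.

```bash
python3 - <<'E'
from h import *
im,d=cams.get_image("side"); x,yw,_=sidefit(im,d)[0]
cycle(.014,x+BIAS,yw,.0); report()
p=robot.read_eef_pos(); 
robot.move_straight([p[0],p[1],.25],speed=.2)
robot.move_ptp([.40,.30,.30],robot.read_tool_rot())
im,d=cams.get_image("top"); cv2.imwrite("pics/t3.png",cv2.resize(im[180:360,230:430],None,fx=3,fy=3))
c,y,L,_=findpin(im,d); e=c-S; print(robot.read_t(),e@EX,e@EY,y-YB,L)
report()
E
```

```text
0.0725 0.41772073108961333 6.237304190570199 [[-0.8, 1.1, 7.3], [0.1, 0.8, 7.0], [0.5, 0.8, 5.6]]
t 27.375 (array([-0.0047,  0.0304,  0.0009]), 1511, np.float64(0.0019), (np.float64(-0.152), np.float64(0.183))) tcp -0.0005
29.7 -0.007384334890905189 0.01843803372864022 0.032989706478681324 0.3411503792849008
t 29.75 (array([-0.0049,  0.0304,  0.0008]), 1553, np.float64(0.002), (np.float64(-0.152), np.float64(0.182))) tcp -0.1094
```

View pics/t3.png

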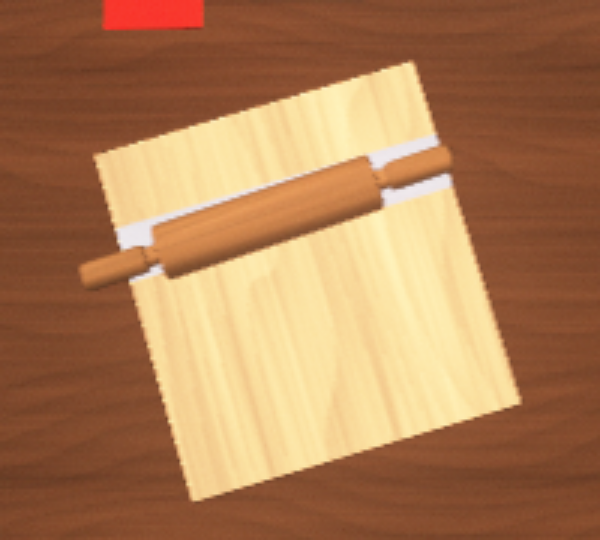

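Seen from above, the pin lies over the strip but about 7 mm short of its centre. One final short stroke.

```bash
python3 - <<'E'
from h import *
fl=int(open("flip").read()); x,yw=-.0074,.031
p=S+EX*(x-.006)+EY*.016
robot.move_ptp([*p,.25],quat(YB+yw,fl)); robot.move_straight([*p,.09],speed=.15)
b=fz(); cycle(.0068,x,yw,.02,b=b,back=.004); report()
p=robot.read_eef_pos(); robot.move_straight([p[0],p[1],.25],speed=.2)
robot.move_ptp([.40,.30,.30],robot.read_tool_rot())
im,d=cams.get_image("top"); cv2.imwrite("pics/t4.png",cv2.resize(im[140:360,130:550],None,fx=1.9,fy=1.9))
c,y,L,_=findpin(im,d); e=c-S; print(robot.read_t(),e@EX,e@EY,y-YB,L)
E
```

```text
0.0732 0.406199304537309 5.374131627932967 [[-0.2, 0.2, 6.7], [0.2, 1.1, 6.9], [-0.4, 0.6, 6.3]]
t 34.95 (array([0.0016, 0.0292, 0.0009]), 1500, np.float64(0.002), (np.float64(-0.152), np.float64(0.182))) tcp 0.0018
37.2833 -0.000179484649597064 0.018995834922682434 0.032467766979746404 0.3413095317243279
```

View pics/t4.png

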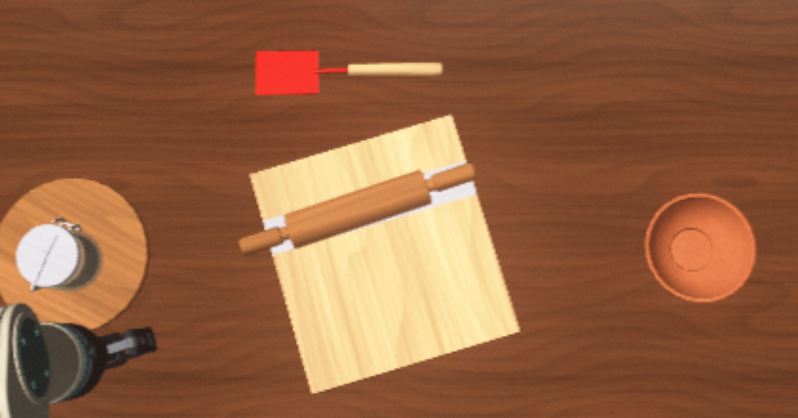

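The pin, from (240,247) to (473,172) in the crop, is centred on the strip to within about 1 mm, with yaw 0.03 rad. The jar, dish and spatula have not moved and the arm is clear, so I'm handing in.

```bash
python3 -c "
from bench import job; print(job.sign_off())"
```

```text
the job is handed in; nothing more can be done
None
```

I rolled the pin onto the strip and handed the job in at about 37 s; it lies within about 1–2 mm of the strip's centre, 0.03 rad off parallel (its starting skew, not corrected) and 19 mm off-centre along the strip's length, with the jar, dish and spatula untouched.

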